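# Turn the wax-iron heat dial up four clicks and press start

## Task

Turn up the wax iron on its grey control unit: with a fingertip against the side of the raised fin, push the click-stop dial clockwise (seen from above) exactly four clicks from where it stands, without running on to a fifth. Leave it resting in that fourth stop, then press the round start button on the same unit fully down and let go. Push only: do not pinch the dial's fin, do not press the button before the dial is set, and leave the loose things on and around the unit where they lie.

Things in the scene. Friction and masses are not known exactly. Their poses are not given: they have to be found in the camera images.
- control_unit: fixed grey metal control unit with a flat dark deck, 150 (x) x 250 (y) x 55 mm high. Origin: centre of its underside, on the bench; z up. In its frame (mm) the dial axis is at x 0, y 58, the start button's axis at x -25, y -85. It stands turned up to 23 degrees either way.
- heat_dial (a joint): black dial's angle, rad, 0 at the start, growing CLOCKWISE seen from above. Stops every 0.524 rad (30 degrees), the start is one; four clicks = 2.094. Between stops a torque of up to about 0.09 N m (x 0.8 to 1.25) plus slight drag pulls it to the nearer stop: at 30 mm radius push with 3 to 4 N to half way, then it runs by itself into the next stop. Ends at -1.7 and 4.3.
- dial_hub (a point): centre of the dial disc's top face, on the axis, 69 mm above the bench. The disc is 92 mm across and 10 mm thick. The point turns with the dial: its z is up, its x points from the axis along the fin (the fin may start in any direction within 130 degrees of the unit's -x side).
- dial_fin (a point): middle of the top edge of the dial's one raised fin, 26 mm out from the axis, 95 mm above the bench. The fin is an upright radial plate with a white line on top: from 8 to 44 mm out from the axis, 8 mm thick, standing 26 mm above the disc. Axes as dial_hub (x outward along the fin, y across it).
- start_button (a joint): travel of the start button in m: 0 up, 0.006 fully down; it springs back. It starts to move at about 1.5 N and is fully down at about 5 N.
- start_button_top (a point): centre of the top of the start button, 77 mm above the bench when up (22 mm above the deck): a round grey cap 28 mm across in a round black housing 44 mm across and 12 mm high; pressed straight down.
- fitting_2: bystander, loose: small violet wax fitting, 37x54x20, lying on the unit's deck behind the button (mm); origin at the centre of its underside
- x_block_a: bystander, loose: violet X-shaped wax block, 66x78x24, on the bench at the unit's right end (mm); origin at the centre of its underside
- fitting_0: bystander, loose: small violet wax fitting, 48x60x23, on the bench in front of the unit (mm); origin at the centre of its underside
- wax_rod_1: bystander, loose: orange wax rod, 12x89x11, on the bench in front of the unit (mm); origin at the centre of its underside
- steel_pin: bystander, loose: steel pin, 10x80x10, on the bench at the unit's left end (mm); origin at the centre of its underside

How it is judged:
By the outcome, as a careful person would: the job done as asked, in the order asked, and still so for the second after the job is handed in, with the robot touching nothing.
It also fails if it takes over 51 s, if anything falls off the work surface, if the arm or the gripper's body presses on something with over 40 N, if the wrist force passes 120 N, or if a joint passes its speed limit or range.

## Robot

A 6-joint arm with a two-finger parallel gripper is mounted at the origin on a cart in front of the work surface, level with it; the furniture and walls round the work are solid. World frame = base frame: x ahead of the robot, y to its left, z up, the work surface at z = 0. Lengths are in m, angles in rad, forces in N, time in s.
With the tool pointing down it reaches from about 0.25 to 0.725 m from the base axis. Payload 4 kg.
Tool frame: the origin (TCP) lies at the very end of the fingers, on their centre line; the grasp point (between the pads) lies 19 mm behind it; z points along the fingers, y is the line along which they close (so a half turn about z gives the same grasp; the last joint's range is limited). The gripper opens to 85 mm and grips with 20 to 120 N. Pads are 22 mm wide; open, the fingers measure 114 mm over their backs; the gripper's body (76 mm by 85 mm) begins 54 mm behind the grasp point. The pads swing forward as they close: fully open they stand 13 mm farther back than shut.
Start: joints at [0, 0.241, 0.005, 1.335, 0, 1.571], TCP at [0.5, -0, 0.211] pointing down, gripper open.
Joint ranges: [-2.72, 2.72], [-1.05, 1.87], [-1.09, 1.28], [-1.99, 2.15], [-1.42, 1.44], [-3.14, 3.14]. Speed limits (rad/s): [2.79, 2.79, 3.14, 3.14, 3.14, 3.14].

## Interface

Orientations are given as a unit quaternion [x, y, z, w].
In Python, from workcell import bot gives the robot as it stands.
- The arm moves only by the tool carry_out, never from a script. Its argument "increments" is one flat list of numbers, 5 for each row, row after row: the finger opening in cm, from 0 to 8.54, then the shift along the tool's x, y, z in cm, then the turn about the tool's z in rad. A call has exactly 5 rows; each row shifts and turns the commanded pose from where the row before left it, along the tool's axes as they then stand; what a row does not reach is not made up. A row lasts 1/8 s, in which the tool goes at most 62.5 mm and 10.7 degrees, less where a joint would pass 70% of its speed; a pose out of reach is approached as far as the arm can. A call with a gripper value outside its range is refused whole. The fingers move at their own pace and stop on an object; the grip force is fixed at half the most. Time passes only in rows, so rows that do not move let the fingers close, or fill a call up. It gives the time, the measured TCP pose, the force, the opening and the grip force at its end, in the units of the state.
- bot.get_obs(): the state, without advancing time (a new reading comes with each control period).
- bot.camera(name): name is "scene" or "side" or "wrist"; returns a dict with "pixels" (400x640x3 uint8, blue, green, red), "range_z" (400x640 float32, m along the optical axis (not along the pixel's ray), 0 where there is no reading), "mtx" (3x3 intrinsics, pixels), "eye" and "attitude" of the camera in the world. Camera axes: x right, y down, z forward; pixel columns grow to the right and rows downward; lengths in m; the calibration is good to about 2 mm. A picture is of the moment at which its call begins.
- bot.job_done(): hands the job in; it is judged then, once.
Trained networks look in a picture, given as the dict that the camera call returned (one of the last four; its "shot" number tells which), for a name from the list of things; names that differ only in an ending like _2 or _b are one class to them, and where a whole thing is asked for, a point or a joint stands for the part that bears it (a point fixed in the world has none). Each returns a list of dicts, best first, with "p" (0 to 1); they miss things now and then, are a little off and sometimes report something else, mostly with a low value. They report only what shows in the picture. A call takes as long as a camera call.
- bot.find_in(picture, name): "xyz" ([x, y, z] in m, in the coordinates of the camera as it stood for that picture, good to about 4 mm: the middle of the surface that is visible of it).
- bot.regions_of(picture, name): "mask" (400x640 bool, what is visible of it).
- bot.place_of(picture, name): "xyz" ([x, y, z] in m, in the coordinates of the camera as it stood for that picture, good to about 4 mm: a listed point, or the origin of a listed thing).
The state is a dict: "clock": time; "joint_pos": joint angles; "joint_vel": joint speeds; "tau": joint torques, N m; "eef_pos": TCP position; "tool_rot": TCP orientation; "ft_force": force on the tool from outside, world axes, zero at the start; "ft_torque": the same for the moment, N m; "grip_width": finger opening in m; "grasp_force": force on a finger pad.
Only numpy, scipy, OpenCV 4.12 (cv2) and the standard library are available. Lean on these libraries where they do the work, as an engineer would, in place of code of your own. Each camera call takes 0.05 s, during which the arm holds its last target. There are 200 camera calls.

## Working session

There is one attempt and no reset: what is moved stays moved. The work goes in short steps, Python scripts to look and compute and a tool call to move; the robot and the scene stay as the last step left them, time stands still between calls to the robot, and variables do not carry over. Pictures are saved under pics/ and viewed, at most 10 in all, crops included, and the job is handed in when it is done.

Besides the shell and the picture viewer there is one more tool, called after "Request:" in YAML: its name, and indented under it one key for each argument. carry_out: Moves the arm, as the interface text tells. Its arguments: {"type":"object","properties":{"increments":{"type":"array","items":{"type":"number"}}},"required":["increments"]}

```bash
mkdir -p pics; cat > h.py <<'E'
import numpy as np, cv2
from scipy.spatial.transform import Rotation as R
from workcell import bot
def att(p):
    a=np.array(p["attitude"],float)
    return a if a.shape==(3,3) else R.from_quat(a).as_matrix()
def world(p,x): return att(p)@np.array(x)+np.array(p["eye"])
E
python3 - <<'E'
from h import *
o=bot.get_obs(); print(o["clock"],o["eef_pos"],o["tool_rot"],o["grip_width"])
for c in ["scene","side","wrist"]:
    p=bot.camera(c); cv2.imwrite(f"pics/{c}0.png",p["pixels"]); print(c,p["eye"],p["attitude"])
    for n in ["dial_hub","dial_fin","start_button_top","control_unit"]:
        for r in bot.place_of(p,n)[:2]: print(n,round(r["p"],2),world(p,r["xyz"]).round(4))
E
```

```text
0.0 [ 4.99339118e-01 -1.18869989e-05  2.10121633e-01] [ 0.70710832  0.70710448 -0.00074396 -0.00071988] 0.08540725294917956
scene [0.25377579 0.56495773 0.67536124] [-0.23601142  0.88963014 -0.37713298  0.10308992]
dial_hub 0.93 [0.5822 0.0233 0.0699]
dial_fin 0.97 [0.5538 0.0343 0.0964]
start_button_top 0.5 [ 0.5224 -0.1117  0.0816]
control_unit 0.77 [ 5.658e-01 -3.310e-02 -2.000e-04]
side [ 0.2191022  -0.61759602  0.63119524] [ 0.871832   -0.20397572  0.10384746 -0.43303415]
dial_hub 0.92 [0.5765 0.0239 0.0719]
dial_fin 0.67 [0.5517 0.0344 0.0955]
start_button_top 0.49 [ 0.5245 -0.1088  0.0771]
control_unit 0.6 [ 0.5663 -0.0322  0.0027]
wrist [0.49888727 0.08175879 0.37349359] [ 9.87036132e-01 -1.46278483e-04  6.69210221e-05  1.60498127e-01]
dial_hub 0.9 [0.5767 0.0272 0.0688]
dial_fin 0.93 [0.5519 0.035  0.0929]
dial_fin 0.18 [ 0.4351 -0.0615  0.0005]
start_button_top 0.59 [ 0.5229 -0.1126  0.0783]
control_unit 0.95 [ 0.564  -0.0316 -0.0038]
```

View pics/scene0.png

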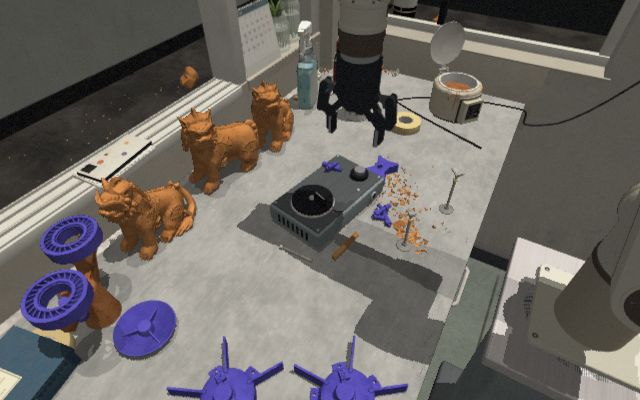

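View pics/wrist0.png

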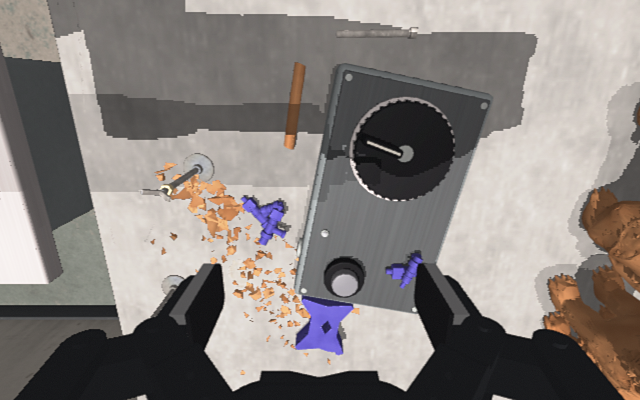

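The wrist view shows the dial at about (403,150) with its fin pointing left to (367,142), about 159° in the world. The button is at (345,280) and the violet fitting on the deck at (405,270), clear of the dial. The views agree on the hub at about (0.578, 0.025), which also fits the unit's pose.

The tool's x already points nearly along the push. I'll close the fingers, line up on the −y side of the fin, and check which way joint 6 turns.

Request:
carry_out:
  increments: [0,0.9,4.1,0,0,0,0,0,0,0.183,0,0,0,0,0.183,0,0,0,5,0,0,0,0,0,0]

```text
clock: 1.38
eef_pos: [0.5374, 0.009, 0.1573]
tool_rot: [0.824, 0.567, -0.004, -0.003]
ft_force: [0.0, 0.3, -0.0]
grip_width: 0.0001
grasp_force: 0.0
```

```bash
python3 - <<'E'
from h import *
o=bot.get_obs(); print(o["joint_pos"],o["eef_pos"],R.from_quat(o["tool_rot"]).as_matrix()[:,0],o["grip_width"],o["ft_force"])
p=bot.camera("wrist"); cv2.imwrite("pics/w1.png",p["pixels"])
for n in ["dial_hub","dial_fin","start_button_top"]:
    for r in bot.place_of(p,n)[:1]: print(n,round(r["p"],2),world(p,r["xyz"]).round(4))
E
```

```text
[ 1.66978045e-02  3.50350463e-01  1.43096431e-02  1.24415392e+00
 -2.99753857e-05  1.95331280e+00] [0.53738811 0.00896433 0.15733966] [ 0.35769717  0.93383095 -0.00353577] 9.530431023908569e-05 [ 0.03962121  0.27288624 -0.04333568]
dial_hub 0.66 [0.5765 0.0251 0.0688]
dial_fin 0.9 [0.5504 0.0356 0.0957]
```

View pics/w1.png

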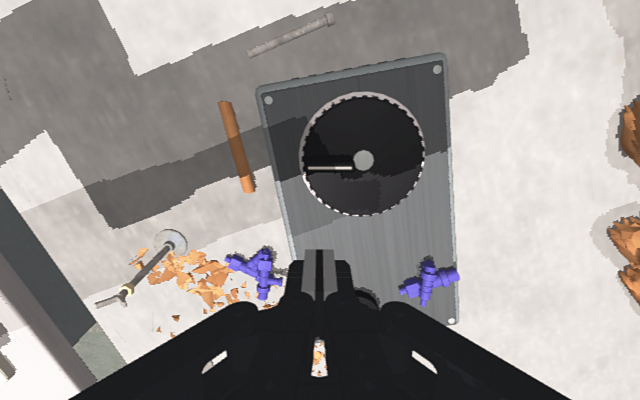

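Joint 6 grows with clockwise turning and would run out of range, so I'll take the half-turned tool orientation, which pushes along −tool x.

Request:
carry_out:
  increments: [0,0,0,0,-0.185,0,0,0,0,-0.185,0,0,0,0,-0.185,0,0,0,0,-0.185,0,0,0,0,-0.185]

```text
clock: 2.2
eef_pos: [0.5425, 0.009, 0.1633]
tool_rot: [0.482, 0.876, 0.001, 0.002]
ft_force: [0.4, -1.2, -0.4]
grip_width: -0.0003
grasp_force: 0.0
```

Request:
carry_out:
  increments: [0,0,0,0,-0.185,0,0,0,0,-0.185,0,0,0,0,-0.185,0,0,0,0,-0.185,0,0,0,0,-0.185]

```text
clock: 2.82
eef_pos: [0.5425, 0.009, 0.1633]
tool_rot: [0.04, 0.999, 0.0, 0.002]
ft_force: [-0.5, 0.7, -0.4]
grip_width: -0.0003
grasp_force: 0.0
```

Request:
carry_out:
  increments: [0,0,0,0,-0.185,0,0,0,0,-0.185,0,0,0,0,-0.185,0,0,0,0,-0.185,0,0,0,0,-0.185]

```text
clock: 3.45
eef_pos: [0.5425, 0.009, 0.1633]
tool_rot: [-0.41, 0.912, -0.001, 0.002]
ft_force: [0.9, -1.0, -0.8]
grip_width: 0.0
grasp_force: 0.0
```

Request:
carry_out:
  increments: [0,0,0,0,-0.185,0,0,0,0,-0.182,0,0,0,3.5,0,0,0,0,3.5,0,0,0,0,0,0]

```text
clock: 4.08
eef_pos: [0.5398, 0.009, 0.0902]
tool_rot: [-0.567, 0.824, 0.001, -0.001]
ft_force: [-0.3, 0.7, 0.6]
grip_width: 0.0001
grasp_force: 0.0
```

```bash
python3 - <<'E'
from h import *
o=bot.get_obs(); print(o["joint_pos"],o["eef_pos"],R.from_quat(o["tool_rot"]).as_matrix()[:,:2],o["ft_force"])
p=bot.camera("side"); cv2.imwrite("pics/s2.png",cv2.resize(p["pixels"][120:320,200:500],None,fx=2.5,fy=2.5))
E
```

```text
[ 1.65809125e-02  4.02439771e-01 -9.34058002e-02  1.07818990e+00
  1.40109153e-05 -1.18859166e+00] [0.53982475 0.00895614 0.09020957] [[-0.35752997 -0.93389605]
 [-0.9339009   0.35753197]
 [ 0.00119509  0.00301064]] [-0.30122049  0.66130173  0.58284422]
```

View pics/s2.png

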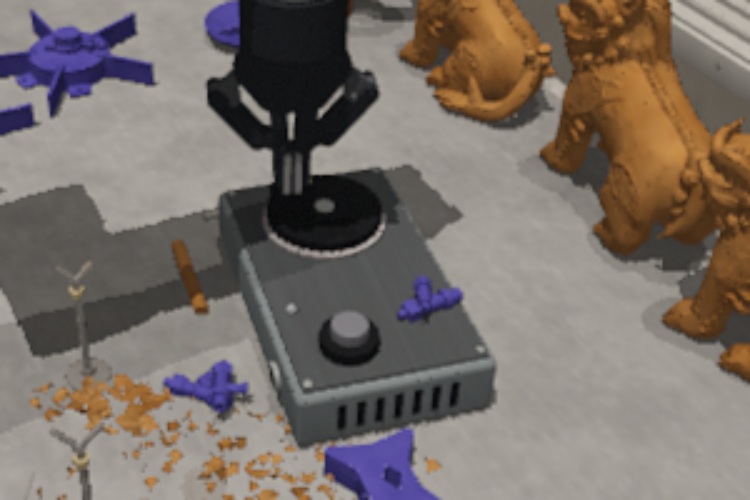

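The closed fingers hang behind the fin over the dial's left edge, clear of the loose things. I'll lower to mid-fin height and close the gap.

Request:
carry_out:
  increments: [0,0,0,1.1,0,0,0,0,0,0,0,-0.6,0.1,0,0,0,-0.5,0,0,0,0,0,0,0,0]

```text
clock: 4.75
eef_pos: [0.5445, 0.0202, 0.0803]
tool_rot: [-0.567, 0.824, -0.0, 0.0]
ft_force: [-0.3, 0.2, 0.0]
grip_width: -0.0002
grasp_force: 0.0
```

Request:
carry_out:
  increments: [0,-0.31,0.15,0,0.1,0,-0.31,0.15,0,0.1,0,-0.31,0.15,0,0.1,0,0,0,0,0,0,0,0,0,0]

```text
clock: 5.38
eef_pos: [0.5441, 0.0299, 0.08]
tool_rot: [-0.438, 0.899, -0.0, -0.0]
ft_force: [-0.1, 0.7, 0.4]
grip_width: -0.0002
grasp_force: 0.0
```

```bash
cat >> h.py <<'E'
def report(tag,cams=("wrist","scene","side")):
    H=np.array([.5772,.025]); o=bot.get_obs(); e=o["eef_pos"]; X=R.from_quat(o["tool_rot"]).as_matrix()
    t=-X[:2,0]; u=X[:2,1]; v=e[:2]-H
    print(o["clock"],"eef",e.round(4),"u,t",(v@u).round(4),(v@t).round(4),"u ang",np.degrees(np.arctan2(u[1],u[0])).round(1),o["ft_force"].round(1),"j6",o["joint_pos"][5].round(2))
    for c in cams:
        p=bot.camera(c); cv2.imwrite(f"pics/{tag}{c}.png",p["pixels"]); q={}
        for n in ["dial_hub","dial_fin"]:
            for r in bot.place_of(p,n)[:1]: q[n]=world(p,r["xyz"]); print(c,n,round(r["p"],2),q[n].round(4))
        if "dial_fin" in q: d=q["dial_fin"][:2]-H; print("  fin ang",np.degrees(np.arctan2(d[1],d[0])).round(1),np.linalg.norm(d).round(4))
E
python3 -c "
from h import *
report('a')"
```

```text
5.375 eef [0.5441 0.0299 0.08  ] u,t 0.0291 -0.0166 u ang 141.9 [-0.1  0.7  0.4] j6 -0.85
wrist dial_hub 0.68 [0.5767 0.0257 0.0691]
scene dial_hub 0.58 [0.583  0.0249 0.0717]
scene dial_fin 0.93 [0.5526 0.0344 0.0952]
  fin ang 159.1 0.0263
side dial_hub 0.76 [0.5795 0.0243 0.0727]
side dial_fin 0.88 [0.5494 0.0349 0.0957]
  fin ang 160.5 0.0295
```

```bash
python3 -c "
import cv2,numpy as np
a=cv2.imread('pics/ascene.png')[150:260,240:400];b=cv2.imread('pics/aside.png')[160:260,260:400];w=cv2.imread('pics/awrist.png')
f=lambda i:cv2.resize(i,(400,275),interpolation=cv2.INTER_CUBIC)
cv2.imwrite('pics/m.png',np.vstack([np.hstack([f(a),f(b)]),cv2.resize(w,(800,500))[:320]]))"
```

```text
(no output)
```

View pics/m.png

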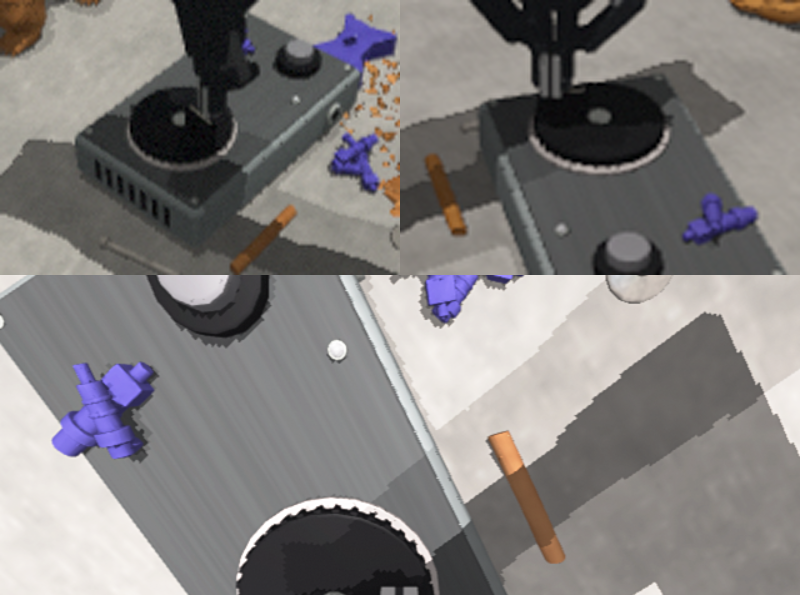

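The fin still stands at its start, right beside the fingertip. I'll keep going in the same orbit in small steps and watch the force.

Request:
carry_out:
  increments: [0,-0.31,0.15,0,0.1,0,0,0,0,0,0,0,0,0,0,0,0,0,0,0,0,0,0,0,0]

```text
clock: 6.45
eef_pos: [0.5449, 0.0332, 0.08]
tool_rot: [-0.392, 0.92, -0.0, 0.0]
ft_force: [-0.4, 0.1, -0.4]
grip_width: 0.0001
grasp_force: 0.0
```

```bash
python3 -c "
from h import *
report('b',('scene','side'))
a=cv2.imread('pics/bscene.png')[170:240,280:350];b=cv2.imread('pics/bside.png')[160:230,290:380]
cv2.imwrite('pics/m2.png',np.hstack([cv2.resize(i,(400,400),interpolation=cv2.INTER_CUBIC) for i in (a,b)]))"
```

```text
6.45 eef [0.5449 0.0332 0.08  ] u,t 0.029 -0.0165 u ang 136.2 [-0.4  0.1 -0.4] j6 -0.74
scene dial_hub 0.59 [0.5793 0.0247 0.0694]
scene dial_fin 0.55 [0.554  0.03   0.0951]
  fin ang 167.8 0.0238
side dial_hub 0.9 [0.5776 0.0264 0.0739]
side dial_fin 0.65 [0.5544 0.0344 0.0938]
  fin ang 157.5 0.0246
```

View pics/m2.png

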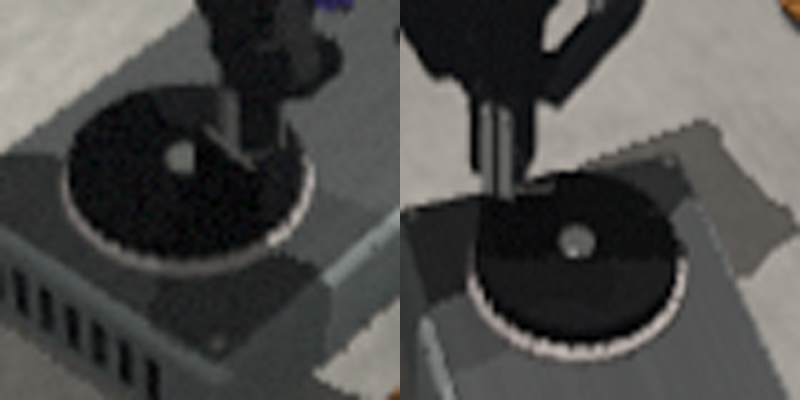

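```bash
cat >> h.py <<'E'
def finpts(c):
    p=bot.camera(c); K=np.array(p["mtx"]); Z=p["range_z"]; v,u=np.mgrid[0:400,0:640]
    P=np.stack([(u-K[0,2])/K[0,0]*Z,(v-K[1,2])/K[1,1]*Z,Z],-1)@att(p).T+np.array(p["eye"])
    g=p["pixels"].max(-1); H=np.array([.5772,.025]); d=P[...,:2]-H
    m=(Z>0)&(np.hypot(*np.moveaxis(d,-1,0))<.05)&(abs(P[...,2]-.095)<.006)&(g>70)
    return np.c_[d[m]*1000,P[...,2][m]*1000,g[m]].round(0)
E
python3 -c "
from h import *
for c in ('scene','side','wrist'): print(c); print(finpts(c)[:45].astype(int).tolist())"
```

```text
scene
[[-14, 5, 95, 71], [-33, 12, 94, 72]]
side
[]
wrist
[[-40, 12, 90, 117], [-41, 12, 91, 80], [-41, 12, 93, 82], [-41, 12, 94, 84], [-40, 12, 94, 101], [-40, 13, 94, 101], [-40, 13, 94, 103], [-39, 13, 95, 105], [-9, 0, 89, 112], [-10, 0, 91, 103], [-9, 0, 91, 85], [-9, 0, 92, 83], [-14, 4, 95, 93], [-14, 4, 95, 137], [-12, 3, 94, 83], [-12, 4, 95, 117], [-13, 4, 95, 151], [-12, 5, 94, 167], [-13, 5, 94, 152], [-11, 3, 95, 82], [-12, 3, 96, 140], [-12, 3, 95, 164], [-12, 4, 96, 166], [-12, 4, 95, 167], [-12, 5, 94, 168], [-13, 5, 95, 136], [-10, 3, 95, 102], [-11, 4, 95, 155], [-11, 4, 95, 169], [-11, 5, 94, 167], [-12, 4, 96, 168], [-12, 5, 95, 165], [-10, 4, 95, 79], [-10, 4, 95, 141], [-11, 4, 96, 165], [-11, 5, 94, 166], [-11, 6, 94, 163], [-11, 6, 94, 133], [-9, 5, 94, 77], [-11, 4, 96, 98], [-10, 6, 94, 96], [-11, 6, 94, 75]]
```

```bash
python3 -c "
from h import *
e=bot.get_obs()['eef_pos']; X=R.from_quat(bot.get_obs()['tool_rot']).as_matrix()
for c in ('scene','side','wrist'):
    p=bot.camera(c); K=np.array(p['mtx']); Z=p['range_z']; v,u=np.mgrid[0:400,0:640]
    P=np.stack([(u-K[0,2])/K[0,0]*Z,(v-K[1,2])/K[1,1]*Z,Z],-1)@att(p).T+np.array(p['eye'])
    d=(P-e)*1000; m=(Z>0)&(np.hypot(d[...,0],d[...,1])<45)&(P[...,2]>.074)
    q=(d[m]@X); z=P[...,2][m]*1000
    for lo in range(74,125,6):
        s=q[(z>=lo)&(z<lo+6)]
        if len(s): print(c,lo,len(s),'x',np.percentile(s[:,0],[0,10,50,90,100]).round(0),'y',np.percentile(s[:,1],[0,10,50,90,100]).round(0))
"
```

```text
scene 74 21 x [-16. -15.  -8.  -2.   1.] y [-19. -14.   1.  11.  12.]
scene 80 24 x [-16. -15.  -9.  -2.   1.] y [-18. -15.   0.  11.  12.]
scene 86 24 x [-17. -16. -10.  -3.   0.] y [-17. -16.  -3.  11.  13.]
scene 92 38 x [-16. -13.  -9.  -1.   1.] y [-22. -18.  -1.   9.  13.]
scene 98 3 x [-7. -7. -3.  5.  8.] y [6. 6. 7. 8. 8.]
scene 104 19 x [-12. -11.  -6.  10.  10.] y [-5.  1.  7. 13. 13.]
scene 110 21 x [-11. -11.  -5.   5.  10.] y [-4.  4. 12. 15. 15.]
scene 116 25 x [-12. -11.  -3.   6.  10.] y [-5.  3. 13. 15. 16.]
scene 122 26 x [-12. -11.  -6.   6.  10.] y [-4.  5. 12. 15. 15.]
side 74 52 x [-12.  -8.  -2.   3.   5.] y [-32. -21.  -6.   6.  10.]
side 80 38 x [-12.  -8.  -3.   2.   3.] y [-23. -21.  -8.   6.   9.]
side 86 45 x [-13.  -8.  -3.   2.   5.] y [-24. -20.  -8.   5.  10.]
side 92 46 x [-14. -12.  -5.   2.   5.] y [-23. -21. -11.   6.   9.]
side 98 2 x [ 9.  9.  9. 10. 10.] y [-7. -6. -3. -0.  1.]
side 104 25 x [ 6.  7. 11. 12. 13.] y [-11.  -8.  -2.   6.  12.]
side 110 37 x [-3.  5. 10. 13. 14.] y [-14. -13.  -4.   7.  12.]
side 116 36 x [-3.  6.  9. 11. 12.] y [-14. -13.  -2.  10.  12.]
side 122 37 x [-2.  5.  8. 12. 14.] y [-15. -14.  -4.   7.  12.]
wrist 74 281 x [-10.  -8.  -2.   3.   4.] y [-23. -19.  -6.   8.  12.]
wrist 80 219 x [-10.  -8.  -4.   3.   4.] y [-23. -20.  -9.   9.  12.]
wrist 86 109 x [-10.  -9.  -7.   3.   4.] y [-23. -21. -17.  10.  11.]
wrist 92 190 x [-16. -13. -10.   2.   4.] y [-22. -21. -18.   9.  11.]
wrist 98 29 x [10. 11. 11. 11. 12.] y [-5. -4.  1.  6.  7.]
wrist 104 271 x [ 7.  7. 11. 12. 12.] y [-12.  -8.   1.  10.  14.]
wrist 110 406 x [ 6.  7.  8. 12. 12.] y [-13. -10.   1.  12.  14.]
wrist 116 460 x [ 6.  7.  8. 12. 12.] y [-13. -10.   1.  12.  14.]
wrist 122 536 x [ 7.  7.  8. 12. 12.] y [-13. -10.   1.  12.  14.]
```

Depth shows the fingertips ending at z ≈ 0.099 while the reported TCP is at 0.080. So they have been passing just over the fin, which is still at 159° and untouched. I'll back off, then lower by the measured fingertip height while watching the force.

Request:
carry_out:
  increments: [0,0,0,0,-0.1,0,0.31,-0.15,0,-0.1,0,0.31,-0.15,0,-0.1,0,0.31,-0.15,0,-0.1,0,0.31,-0.15,0,0]

```text
clock: 7.68
eef_pos: [0.544, 0.0195, 0.08]
tool_rot: [-0.566, 0.824, 0.0, -0.0]
ft_force: [-0.2, -0.3, 0.5]
grip_width: 0.0004
grasp_force: 0.0
```

Request:
carry_out:
  increments: [0,1.1,0,0,0,0,0,0,0,0,0,0,0,0.8,0,0,0,0,0.6,0,0,0,0,0,0]

```text
clock: 8.3
eef_pos: [0.5393, 0.0095, 0.065]
tool_rot: [-0.567, 0.824, 0.001, -0.001]
ft_force: [-0.1, 0.5, 0.2]
grip_width: -0.0004
grasp_force: 0.0
```

```bash
cat >> h.py <<'E'
def tips(c="wrist"):
    o=bot.get_obs(); e=o['eef_pos']; X=R.from_quat(o['tool_rot']).as_matrix()
    p=bot.camera(c); K=np.array(p['mtx']); Z=p['range_z']; v,u=np.mgrid[0:400,0:640]
    P=np.stack([(u-K[0,2])/K[0,0]*Z,(v-K[1,2])/K[1,1]*Z,Z],-1)@att(p).T+np.array(p['eye'])
    q=((P-e)*1000)@X; m=(Z>0)&(abs(q[...,0])<14)&(abs(q[...,1])<15)
    print(c,"tip area z counts",np.histogram(P[...,2][m]*1000,bins=range(66,126,4)),'eef z',e[2])
E
python3 -c "
from h import *
report('c',()); tips(); tips('side')"
```

```text
8.3 eef [0.5393 0.0095 0.065 ] u,t 0.0299 -0.028 u ang 159.1 [-0.1  0.5  0.2] j6 -1.19
wrist tip area z counts (array([857,   2,   0,   0,   0,  48, 193, 254, 294, 316, 319, 351, 344,
       321]), array([ 66,  70,  74,  78,  82,  86,  90,  94,  98, 102, 106, 110, 114,
       118, 122])) eef z 0.06500469631595249
side tip area z counts (array([84, 27,  0,  0,  0,  4, 15, 18, 24, 24, 24, 27, 25, 24]), array([ 66,  70,  74,  78,  82,  86,  90,  94,  98, 102, 106, 110, 114,
       118, 122])) eef z 0.06542897111615258
```

Request:
carry_out:
  increments: [0,0,0,0.7,0,0,0,0,0,0,0,-0.6,0,0,0,0,-0.5,0,0,0,0,0,0,0,0]

```text
clock: 9.02
eef_pos: [0.5444, 0.0202, 0.0592]
tool_rot: [-0.567, 0.824, -0.0, 0.0]
ft_force: [-0.2, -0.0, 0.1]
grip_width: -0.0002
grasp_force: 0.0
```

Request:
carry_out:
  increments: [0,-0.31,0.15,0,0.1,0,-0.31,0.15,0,0.1,0,0,0,0,0,0,0,0,0,0,0,0,0,0,0]

```text
clock: 9.65
eef_pos: [0.5437, 0.0261, 0.059]
tool_rot: [-0.482, 0.876, -0.0, -0.0]
ft_force: [-0.8, -2.2, 1.2]
grip_width: 0.0002
grasp_force: 1.3
```

```bash
python3 -c "
from h import *
report('d',('scene','side')); tips()
q=finpts('wrist'); q=q[q[:,2]>92]; print(np.degrees(np.arctan2(q[:,1],q[:,0])).round(0)[:30])"
```

```text
9.65 eef [0.5437 0.0261 0.059 ] u,t 0.0289 -0.017 u ang 147.6 [-0.8 -2.2  1.2] j6 -0.96
scene dial_hub 0.85 [0.58   0.0221 0.0726]
scene dial_fin 0.73 [ 0.4381 -0.0632 -0.0023]
  fin ang -147.6 0.1647
side dial_hub 0.59 [0.5755 0.0251 0.0742]
side dial_fin 0.57 [0.5539 0.0379 0.0936]
  fin ang 151.1 0.0267
wrist tip area z counts (array([1146,    8,    0,    7,  108,  248,  264,  297,  326,  353,  371,
        253,  649,  268]), array([ 66,  70,  74,  78,  82,  86,  90,  94,  98, 102, 106, 110, 114,
       118, 122])) eef z 0.05906851196095223
[-163. -163. -163. -165. -165. -165. -167. -167. -174. -163. -163. -164.
 -164. -164. -163. -165. -165. -167. -167. -167. -167. -171. -172. -172.
 -172. -172. -173. -174. -174. -175.]
```

Contact now: about 2.3 N and the fin has begun to turn. I'll continue round to about the third stop, then check.

Request:
carry_out:
  increments: [0,-0.31,0.15,0,0.1,0,-0.31,0.15,0,0.1,0,-0.31,0.15,0,0.1,0,-0.31,0.15,0,0.1,0,-0.31,0.15,0,0.1]

```text
clock: 10.68
eef_pos: [0.5483, 0.0432, 0.0589]
tool_rot: [-0.249, 0.969, 0.0, -0.001]
ft_force: [-2.6, -1.9, 2.6]
grip_width: -0.0002
grasp_force: 1.6
```

Request:
carry_out:
  increments: [0,-0.31,0.15,0,0.1,0,-0.31,0.15,0,0.1,0,-0.31,0.15,0,0.1,0,0,0,0,0,0,0,0,0,0]

```text
clock: 11.3
eef_pos: [0.5557, 0.0509, 0.0589]
tool_rot: [-0.103, 0.995, 0.0, -0.0]
ft_force: [-0.0, -0.3, 0.1]
grip_width: 0.0001
grasp_force: 0.0
```

```bash
python3 -c "
from h import *
report('e')
q=finpts('wrist'); q=q[(q[:,2]>92)]; print(np.degrees(np.arctan2(q[:,1],q[:,0])).round(0)[:40])"
```

```text
11.3 eef [0.5557 0.0509 0.0589] u,t 0.0298 -0.0157 u ang 101.9 [-0.  -0.3  0.1] j6 -0.12
wrist dial_hub 0.74 [0.5761 0.0263 0.0689]
scene dial_fin 0.64 [0.5738 0.0518 0.0945]
  fin ang 97.3 0.027
side dial_hub 0.59 [0.578  0.027  0.0746]
side dial_fin 0.73 [0.5705 0.0528 0.0976]
  fin ang 103.5 0.0286
[151. 151. 150. 144. 142. 152. 151. 151. 150. 149. 148. 149. 148. 148.
 148. 142. 143. 142. 142. 142. 141. 141. 140. 140. 139. 152. 151. 151.
 149. 150. 149. 148. 149. 148. 148. 148. 146. 143. 142. 143.]
```

Request:
carry_out:
  increments: [0,-0.31,0.15,0,0.1,0,-0.31,0.15,0,0.1,0,-0.31,0.15,0,0.1,0,-0.31,0.15,0,0.1,0,0,0,0,0]

```text
clock: 12.42
eef_pos: [0.568, 0.0572, 0.059]
tool_rot: [0.097, 0.995, 0.0, 0.0]
ft_force: [0.1, 0.3, 0.2]
grip_width: -0.0001
grasp_force: 0.0
```

```bash
python3 -c "
from h import *
report('f',('scene','side'))"
```

```text
12.425 eef [0.568  0.0572 0.059 ] u,t 0.0298 -0.0153 u ang 78.9 [0.1 0.3 0.2] j6 0.29
scene dial_hub 0.64 [0.5811 0.024  0.0711]
scene dial_fin 0.62 [0.5856 0.0492 0.0957]
  fin ang 70.8 0.0256
side dial_hub 0.92 [0.5778 0.027  0.0732]
side dial_fin 0.62 [0.5867 0.0504 0.0955]
  fin ang 69.4 0.0271
```

Request:
carry_out:
  increments: [0,-0.31,0.15,0,0.1,0,-0.31,0.15,0,0.1,0,-0.31,0.15,0,0.1,0,-0.16,0.08,0,0.05,0,-0.16,0.08,0,0.05]

```text
clock: 13.35
eef_pos: [0.5804, 0.0591, 0.0589]
tool_rot: [0.293, 0.956, 0.0, -0.001]
ft_force: [-3.4, 1.5, 2.3]
grip_width: -0.0002
grasp_force: 1.5
```

Request:
carry_out:
  increments: [0,-0.16,0.08,0,0.05,0,0,0,0,0,0,0,0,0,0,0,0,0,0,0,0,0,0,0,0]

```text
clock: 13.98
eef_pos: [0.5833, 0.0583, 0.059]
tool_rot: [0.317, 0.949, 0.0, 0.0]
ft_force: [-0.6, 1.0, 0.7]
grip_width: 0.0001
grasp_force: 0.4
```

```bash
python3 -c "
from h import *
report('g',('scene','side'))"
```

```text
13.975 eef [0.5833 0.0583 0.059 ] u,t 0.0303 -0.0151 u ang 53.1 [-0.6  1.   0.7] j6 0.74
scene dial_hub 0.95 [0.5781 0.0219 0.0677]
scene dial_fin 0.64 [0.5919 0.0467 0.0954]
  fin ang 55.9 0.0262
side dial_hub 0.72 [0.5808 0.0273 0.0738]
side dial_fin 0.88 [0.5916 0.0465 0.0954]
  fin ang 56.1 0.0258
```

Right at the halfway point, with the force falling. One more small step.

Request:
carry_out:
  increments: [0,-0.16,0.08,0,0.05,0,-0.1,0.05,0,0.03,0,0,0,0,0,0,0,0,0,0,0,0,0,0,0]

```text
clock: 14.9
eef_pos: [0.5861, 0.0577, 0.059]
tool_rot: [0.354, 0.935, -0.0, -0.0]
ft_force: [-0.6, 0.7, 0.4]
grip_width: 0.0002
grasp_force: 0.0
```

```bash
python3 -c "
from h import *
report('i',('scene','side'))"
```

```text
14.9 eef [0.5861 0.0577 0.059 ] u,t 0.0304 -0.015 u ang 48.5 [-0.6  0.7  0.4] j6 0.82
scene dial_hub 0.64 [0.5787 0.0243 0.0708]
scene dial_fin 0.75 [ 0.4381 -0.0636 -0.    ]
  fin ang -147.5 0.1649
side dial_hub 0.62 [0.5763 0.0251 0.0759]
side dial_fin 0.97 [0.5987 0.0413 0.0956]
  fin ang 37.3 0.027
```

The fin reads about 38°, which is the fourth stop at 39°. I'll back off, lift, and travel to above the button.

Request:
carry_out:
  increments: [0,0.8,0,0,0,0,0.7,0,0,0,0,0,0,0,0,0,0,0,-5,0,0,0,0,-5,0]

```text
clock: 15.82
eef_pos: [0.5743, 0.0677, 0.1595]
tool_rot: [0.354, 0.935, -0.0, -0.001]
ft_force: [1.3, 0.7, 0.7]
grip_width: 0.0001
grasp_force: 0.0
```

Request:
carry_out:
  increments: [0,-2.0,-4.2,0,0,0,-2.0,-4.2,0,0,0,-2.0,-4.2,0,0,0,-2.0,-4.2,0,0,0,0,0,0,0]

```text
clock: 16.45
eef_pos: [0.5225, -0.1139, 0.1592]
tool_rot: [0.357, 0.934, -0.0, 0.0]
ft_force: [0.5, 0.9, -0.2]
grip_width: -0.0002
grasp_force: 0.0
```

```bash
python3 -c "
from h import *
report('k')
for c in ('wrist','scene','side'):
    p=bot.camera(c)
    for r in bot.place_of(p,'start_button_top')[:1]: print(c,r['p'],world(p,r['xyz']).round(4))
a=cv2.imread('pics/kscene.png')[140:260,240:420];b=cv2.imread('pics/kside.png')[150:270,240:420]
cv2.imwrite('pics/m3.png',np.hstack([cv2.resize(i,(400,270),interpolation=cv2.INTER_CUBIC) for i in (a,b)]))"
```

```text
16.45 eef [ 0.5225 -0.1139  0.1592] u,t -0.14 0.0519 u ang 48.2 [ 0.5  0.9 -0.2] j6 0.52
wrist dial_hub 0.79 [0.5756 0.0234 0.0687]
wrist dial_fin 0.96 [0.5948 0.0447 0.0912]
  fin ang 48.2 0.0264
scene dial_hub 0.72 [0.5802 0.0222 0.0692]
scene dial_fin 0.65 [0.5964 0.0407 0.0957]
  fin ang 39.2 0.0248
side dial_hub 0.78 [0.5767 0.0261 0.0725]
side dial_fin 0.91 [0.5967 0.0403 0.0958]
  fin ang 38.1 0.0248
wrist 0.68 [ 0.5278 -0.1092  0.0817]
scene 0.47 [ 0.5202 -0.1095  0.0792]
side 0.76 [ 0.5245 -0.1097  0.0738]
```

View pics/m3.png

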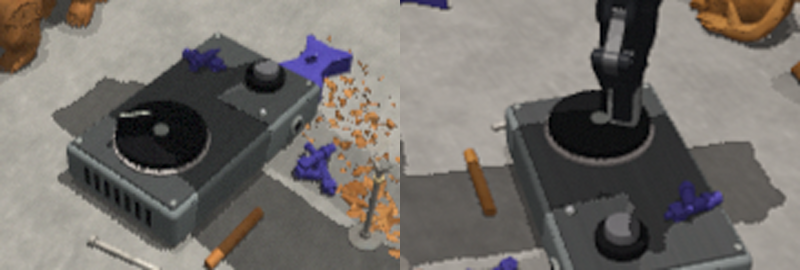

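The dial rests in its fourth stop at about 39°, with the fin clear and the loose things undisturbed. The views agree on the button at about (0.524, −0.110). I'll descend to just above it.

Request:
carry_out:
  increments: [0,0.15,0.4,0,0,0,0,0,5,0,0,0,0,4.4,0,0,0,0,0,0,0,0,0,0,0]

```text
clock: 17.82
eef_pos: [0.5261, -0.1073, 0.0664]
tool_rot: [0.354, 0.935, 0.0, 0.001]
ft_force: [0.2, 0.8, 0.9]
grip_width: -0.0002
grasp_force: 0.0
```

Request:
carry_out:
  increments: [0,0,0,0.3,0,0,0,0,0.2,0,0,0,0,0.2,0,0,0,0,0,0,0,0,0,0,0]

```text
clock: 18.45
eef_pos: [0.525, -0.1072, 0.0581]
tool_rot: [0.354, 0.935, 0.0, 0.0]
ft_force: [0.5, 0.0, -0.3]
grip_width: -0.0003
grasp_force: 0.0
```

```bash
python3 -c "
from h import *
report('l',()); tips('side')
q=finpts('scene'); q=q[(q[:,2]>92)]; print(np.degrees(np.arctan2(q[:,1],q[:,0])).round(0)[:20])"
```

```text
18.45 eef [ 0.525  -0.1072  0.0581] u,t -0.1336 0.0485 u ang 48.5 [ 0.5  0.  -0.3] j6 0.52
side tip area z counts (array([27, 13, 57, 20,  9, 20, 20, 23, 22, 23, 14,  2,  1,  5]), array([ 66,  70,  74,  78,  82,  86,  90,  94,  98, 102, 106, 110, 114,
       118, 122])) eef z 0.05805075966643125
[31. 31. 39. 34. 33. 32. 30. 39. 38. 38. 41. 39. 36. 39. 40. 41. 39.]
```

Dial confirmed at about 39°. The tip is just above the cap and 3 mm off centre, so I'll correct that and press in small steps.

Request:
carry_out:
  increments: [0,-0.15,-0.2,0,0,0,0,0,0.2,0,0,0,0,0.2,0,0,0,0,0,0,0,0,0,0,0]

```text
clock: 19.18
eef_pos: [0.525, -0.11, 0.0543]
tool_rot: [0.355, 0.935, -0.0, 0.0]
ft_force: [0.3, -1.9, 3.1]
grip_width: 0.0003
grasp_force: 1.4
```

Request:
carry_out:
  increments: [0,0,0,0.15,0,0,0,0,0.15,0,0,0,0,0,0,0,0,0,0,0,0,0,0,0,0]

```text
clock: 19.8
eef_pos: [0.5249, -0.1099, 0.0512]
tool_rot: [0.355, 0.935, -0.0, 0.0]
ft_force: [0.7, -3.2, 4.6]
grip_width: -0.0001
grasp_force: 2.3
```

Request:
carry_out:
  increments: [0,0,0,0.1,0,0,0,0,0.1,0,0,0,0,0,0,0,0,0,0,0,0,0,0,0,0]

```text
clock: 20.42
eef_pos: [0.5251, -0.1099, 0.0506]
tool_rot: [0.355, 0.935, -0.0, 0.001]
ft_force: [-2.5, -2.4, 13.6]
grip_width: -0.0005
grasp_force: 6.8
```

The force has risen to 13.6 N and the tip has stopped moving, so the button is bottomed. Releasing.

Request:
carry_out:
  increments: [0,0,0,-1,0,0,0,0,-3,0,0,0,0,-5,0,0,0,0,-5,0,0,0,0,0,0]

```text
clock: 21.05
eef_pos: [0.5271, -0.1093, 0.1929]
tool_rot: [0.354, 0.935, 0.001, 0.003]
ft_force: [0.5, 0.0, -0.5]
grip_width: -0.0
grasp_force: 0.0
```

```bash
python3 -c "
from h import *
report('z',('scene','side'))
for c in ('scene','side'):
    p=bot.camera(c)
    for r in bot.place_of(p,'start_button_top')[:1]: print(c,r['p'],world(p,r['xyz']).round(4))
a=cv2.imread('pics/zscene.png')[140:260,240:420];b=cv2.imread('pics/zside.png')[150:270,240:420]
cv2.imwrite('pics/m4.png',np.hstack([cv2.resize(i,(400,270),interpolation=cv2.INTER_CUBIC) for i in (a,b)]))"
```

```text
21.05 eef [ 0.5271 -0.1093  0.1929] u,t -0.1337 0.0514 u ang 48.5 [ 0.5  0.  -0.5] j6 0.52
scene dial_hub 0.74 [0.5777 0.0214 0.0723]
scene dial_fin 0.79 [0.5986 0.0412 0.0941]
  fin ang 37.0 0.0269
side dial_hub 0.7 [0.5761 0.0235 0.0729]
side dial_fin 0.87 [0.5969 0.041  0.092 ]
  fin ang 39.0 0.0254
scene 0.64 [ 0.5206 -0.1101  0.0789]
side 0.76 [ 0.5259 -0.1087  0.0763]
```

View pics/m4.png

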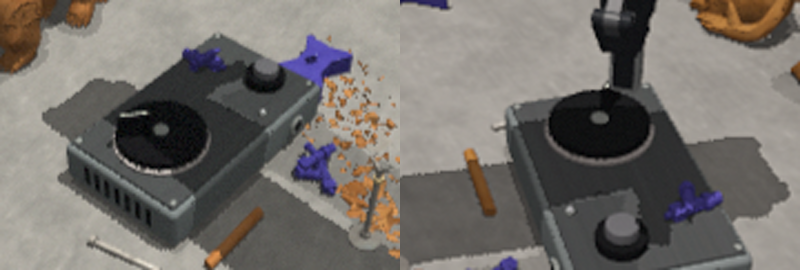

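The dial is in its fourth stop at about 38°, the button is back up, the loose things have not moved, and the gripper is clear.

```bash
python3 -c "
from h import *
print(bot.job_done())"
```

```text
the job is handed in; nothing more can be done
None
```

The dial was pushed four clicks clockwise and rests in that fourth stop, then the start button was pressed fully down and let go; the job is handed in, about 21 s of the 51 s used.

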